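# Load the drill jig past its spring chip flap

### The arm

A 7-joint arm with a two-finger parallel gripper is mounted at the origin on a cart in front of the work surface, level with it; the furniture and walls round the work are solid. World frame = base frame: x ahead of the robot, y to its left, z up, the work surface at z = 0. Lengths are in m, angles in rad, forces in N, time in s.
With the tool pointing down it reaches from about 0.425 to 0.825 m from the base axis. Payload 3.6 kg.
Tool frame: the origin (TCP) lies on the centre line of the jaws, within the pads' length; the fingertips stand 19 mm ahead of it and the grasp point (between the pads) is the TCP (tip_reach is the z of the fingertips in the tool frame, in m); z points along the fingers, y is the line along which they close (so a half turn about z gives the same grasp; the last joint's range is limited). The gripper opens to 93 mm and grips with 3 to 60 N. Pads are 15 mm wide; open, the fingers measure 128 mm over their backs; the gripper's body (75 mm by 188 mm) begins 65 mm behind the grasp point.
Start: joints at [1.256, 0.615, -0.013, 1.423, 0.008, 1.103, -0.04], TCP at [0.185, -0.623, 0.238] pointing down, gripper open.
Joint ranges: [-3.12, 3.12], [-0.3, 2.06], [-1.34, 1.32], [0.26, 2.42], [-1.36, 4.5], [0.01, 1.98], [-2.84, 2.84]. Speed limits (rad/s): [2.79, 2.79, 3.14, 3.14, 3.14, 3.14, 3.14].

### API

Orientations are given as a unit quaternion [w, x, y, z].
In Python, from bench import observe, grab_frame, camera_params, close_job, masks_of, tip_reach gives the robot as it stands.
- The arm moves only by the shell command python3 -m crank 'ROWS' [OPENING] [FORCE]. ROWS is JSON, a list of rows, each a list of 2 entries, a list of its own where there are three numbers: the shift along the tool's x, y, z in mm, then the turn, a rotation vector about the tool's x, y, z in degrees. In form: [[[dx, dy, dz], [wx, wy, wz]], ...]. A call has 1 to 10 rows; each row shifts and turns the commanded pose from where the row before left it, along the tool's axes as they then stand; what a row does not reach is not made up. A row lasts 1/12 s, in which the tool goes at most 41.7 mm and 7.16 degrees, less where a joint would pass 70% of its speed; a pose out of reach is approached as far as the arm can. A call is refused whole if a number of a shift passes 41.7 or a number of a turn 7.16, either way. A call with a gripper value outside its range is refused whole. OPENING is the closure, from -1 (fully open) to 1 (shut), so that 0 is half open, set as the call begins (- or left out, the last holds). The fingers move at their own pace and stop on an object; FORCE is the grip in N (left out, the last holds). Time passes only in rows, so rows that do not move let the fingers close. It gives the time, the measured TCP pose, the force, the opening and the grip force at its end, in the units of the state.
- observe(): the state, without advancing time (a new reading comes with each control period).
- grab_frame(name): name is "scene" or "side" or "wrist"; returns the picture (480x640x3 uint8, red, green, blue); there is no depth.
- camera_params(name): a dict with "fx", "fy", "cx", "cy" (pixels), "camera_from_world" (4x4, takes a point from world to camera coordinates); the wrist camera has in their place "mount" (4x4, takes a point from camera to tool coordinates, whose origin is the TCP and whose axes are the flange's). Camera axes: x right, y down, z forward; pixel columns grow to the right and rows downward; lengths in m; the calibration is good to about 2 mm. A picture is of the moment at which its call begins: read the wrist's pose just before it. camera_params takes no time and is no camera call.
- close_job(): hands the job in; it is judged then, once.
Trained networks look in the newest picture that a camera, given by its name, has taken for a name from the list of things; names that differ only in an ending like _2 or _b are one class to them, and where a whole thing is asked for, a point or a joint stands for the part that bears it (a point fixed in the world has none). Each returns a list of dicts, best first, with "confidence" (0 to 1); they miss things now and then, are a little off and sometimes report something else, mostly with a low value. They report only what shows in the picture. A call takes as long as a camera call.
- masks_of(camera, label): "mask" (480x640 bool, what is visible of it) and "rect" ([left, top, right, bottom] in pixels, round what is visible of it).
The state is a dict: "clock": time; "q": joint angles; "joint_velocities": joint speeds; "effort": joint torques, N m; "tcp_pos": TCP position; "eef_rot": TCP orientation; "force": force on the tool from outside, world axes, zero at the start; "moment": the same for the moment, N m; "opening": finger opening in m; "grip_force": force on a finger pad.
Only numpy, scipy, OpenCV 4.12 (cv2) and the standard library are available. Lean on these libraries where they do the work, as an engineer would, in place of code of your own. Each camera call takes 0.05 s, during which the arm holds its last target. There are 200 camera calls.

### The job

Pick up the drilled block that lies by itself towards the middle of the trolley (not the like one fixed in the far left corner) by its round stub and load it into the drill jig: swing the spring-hinged chip flap inward with the block's plain end, keep it held open while you slide the block through along the slideway, and push the block fully home against the hidden stop until the tell-tale pin stands out at the back. Feel for the stop and never press the block against any part of the jig with more than 25 N; then let go so that the flap swings shut behind the block. Leave the bearing, the wheel block, the brush and the bolt where they are.

Things in the scene. Friction and masses are not known exactly. Their poses are not given: they have to be found in the camera images.
- drilled_block: The work piece, about 0.4 kg: plain steel block 34 mm (its x) x 82 mm (its y) x 18 mm high with one round upright stub, 22 mm thick, its axis at y = -20 mm, from 18 to about 51 mm above the underside. Origin: centre of the underside; z up. Its plain end (y = +41 mm) goes into the jig first. A like block in the far left corner is not it.
- jig: Steel drill jig fixed to the trolley: base 84 mm wide (its x), 230 mm long, small bolt lugs at its sides. Origin: on its underside, on the slideway's centre line, in the plane of the shut flap. The block is fed along the jig's -y; 'depth' means -y in this frame. Depths: loading ledge -48 to 0, flap 0, covered nest to 182 mm. Its x points to the hinge side, left as seen when feeding.
- mouth (a point): Point on the flat slideway under the shut flap, 12 mm above the jig's underside; axes as the jig. In front, the ledge (open above) has two flared guides 14 mm high, 36 mm apart at the flap, 45 mm at the outer end. Behind, side rails leave 37.4 mm (x -18.7 to 18.7): the -x rail from depth 1, the +x rail from depth 52 mm with a taper; before it is the open pocket into which the flap swings.
- slot_end (a point): Inner end of the cover's slot, on the cover's top, 116 mm deep. The aluminium cover lies 33.5 to 38.5 mm above the jig's underside (3.5 mm above a seated block's top); its slot, 28 mm wide on the centre line and open to the mouth, lets the upright stub travel. Screw heads and the drill bush stand up to 3 mm above the cover.
- stop_hole (a point): Where the adjustable stop screw leaves the jig's back (depth 182 mm, 21.5 mm above the underside); its knurled head sticks out behind. The stop's flat 11 mm face is hidden under the cover; its setting changes from job to job and is not measured: 130 to 160 mm deep, so that a seated block's origin lies 89 to 119 mm deep. It is rigid: touch it at a creep (5 mm/s).
- flap (a joint): Spring-hinged steel chip flap across the mouth, 45 mm long, 14 to 34 mm above the jig's underside; upright hinge pin at x = +27 mm, depth 0. 0 = shut, up to 1.5 rad inward. Spring 0.024 N m shut, 0.065 open: the block feels a few N and is pressed to the -x rail. Beside the block it stands at about 1.35 rad, tip 44 mm deep, and shuts only when the block's rear end is deeper than that.
- tell_tale_pin (a joint): Thin sprung brass pin through the stop screw. 0 = at rest, 5 mm out of the stop's face towards the mouth, flush with the knurled head at the back. Grows as the block pushes it in; 0.005 m = the block is on the stop's face and the pin stands out 5 mm at the back. Its spring is under 1 N, too weak to push the block back.
- bearing: Loose ball bearing lying flat, 47 mm across, 14 mm high, beyond the fixed bracket that stands between block and jig. Origin: centre of its underside. Leave alone.
- wheel_block: Loose steel block with a wheel, 85 x 113 x 66 mm, at the near right. Origin: centre of its underside. Leave alone.
- brush: Loose dust brush, 51 x 241 x 37 mm, along the trolley's near edge. Origin: centre of its underside. Leave alone.
- bolt: Loose hexagon bolt, 20 x 57 x 16 mm, lying near the jig's loading ledge. Origin: centre of its underside. Leave alone.

How it is judged:
By the outcome, as a careful person would: the job done as asked, in the order asked, and still so for the second after the job is handed in, with the robot touching nothing.
It also fails if it takes over 72 s, if anything falls off the work surface, if the arm or the gripper's body presses on something with over 40 N, if the wrist force passes 120 N, or if a joint passes its speed limit or range.

## Working session

There is one attempt and no reset: what is moved stays moved. The work goes in short steps, Python scripts to look and compute and a shell command to move; the robot and the scene stay as the last step left them, time stands still between calls to the robot, and variables do not carry over. Pictures are saved under pics/ and viewed, at most 10 in all, crops included, and the job is handed in when it is done.

```bash
mkdir -p pics; ls
python3 - <<'E'
from bench import *
import cv2,numpy as np
print(observe(), tip_reach)
for c in ("scene","side"):
    im=grab_frame(c); cv2.imwrite(f"pics/{c}0.png",im[:,:,::-1])
    p=camera_params(c); print(c,p)
    for l in ("drilled_block","jig","bolt","bearing"):
        for d in masks_of(c,l)[:3]:
            m=d["mask"]; ys,xs=np.nonzero(m); print(c,l,round(d["confidence"],2),d["rect"],xs.mean().round(1) if len(xs) else None,ys.mean().round(1) if len(xs) else None)
print(camera_params("wrist"))
E
```

```text
pics
{'clock': 0.0, 'q': array([ 1.25650209,  0.61592061, -0.0126346 ,  1.42488756,  0.00810481,
        1.10341409, -0.04036891]), 'joint_velocities': array([ 1.65170988e-03, -1.41829761e-03,  2.72462858e-04, -1.70529594e-03,
        4.28368072e-04,  2.68141878e-03, -2.01440870e-05]), 'effort': array([-2.13764383e-04, -4.58939302e+01,  2.09360076e-01, -1.65742815e+01,
       -6.10364322e-02,  2.04742828e-02,  2.23826064e-04]), 'tcp_pos': array([ 0.18429982, -0.62254548,  0.23648393]), 'eef_rot': array([-1.27406385e-03,  9.89655621e-01,  1.43457618e-01, -2.00461360e-04]), 'force': array([0.02672599, 0.28810386, 0.07556138]), 'moment': array([ 0.01087882,  0.07257487, -0.01333501]), 'grip_force': 0.0, 'opening': 0.09295046080591991} 0.019
scene {'fx': 457.42935345613574, 'fy': 457.42935345613574, 'cx': 320.5442728545664, 'cy': 246.61952498877076, 'camera_from_world': array([[-0.73675584, -0.67601632,  0.01388364,  0.38359286],
       [-0.48833392,  0.51778389, -0.7024456 ,  0.27306011],
       [ 0.46767597, -0.52431076, -0.71160201,  0.68674691],
       [ 0.        ,  0.        ,  0. 
[... 628 characters left out ...]
      ]])}
side drilled_block 0.69 [271.9, 231.4, 318.3, 268.0] 291.5 253.0
side jig 0.58 [262.8, 174.7, 379.5, 212.8] 319.0 190.9
side bearing 0.76 [356.4, 218.2, 378.6, 237.9] 367.1 226.6
side bearing 0.64 [269.6, 229.2, 319.6, 266.9] 290.7 252.5
{'fx': 397.5503598462086, 'fy': 397.5503598462086, 'cx': 323.9717677651036, 'cy': 238.1729937358956, 'mount': array([[ 3.95692529e-04, -9.66881265e-01, -2.55226298e-01,
         7.02155660e-02],
       [ 9.99999898e-01,  4.38502359e-04, -1.10831946e-04,
        -5.57860521e-04],
       [ 2.19078666e-04, -2.55226228e-01,  9.66881339e-01,
        -1.47860926e-01],
       [ 0.00000000e+00,  0.00000000e+00,  0.00000000e+00,
         1.00000000e+00]])}
```

```bash
cat > h.py <<'E'
from bench import *
import cv2,numpy as np
from scipy.spatial.transform import Rotation as R
def cam(c,s=None):
    p=camera_params(c)
    K=np.array([[p["fx"],0,p["cx"]],[0,p["fy"],p["cy"]],[0,0,1]])
    if c!="wrist": return K,p["camera_from_world"]
    s=s or observe(); T=np.eye(4); q=s["eef_rot"]
    T[:3,:3]=R.from_quat([q[1],q[2],q[3],q[0]]).as_matrix(); T[:3,3]=s["tcp_pos"]
    return K,np.linalg.inv(T@p["mount"])
def ray(C,uv,z):
    K,M=C; W=np.linalg.inv(M); o=W[:3,3]; d=W[:3,:3]@np.linalg.inv(K)@[uv[0],uv[1],1]
    return (o+d*(z-o[2])/d[2])
def proj(C,P):
    K,M=C; P=np.atleast_2d(P); c=P@M[:3,:3].T+M[:3,3]; u=c@K.T; return u[:,:2]/u[:,2:]
def rot():
    q=observe()["eef_rot"]; return R.from_quat([q[1],q[2],q[3],q[0]]).as_matrix()
E
python3 - <<'E'
from h import *
a=cv2.imread("pics/scene0.png");cv2.imwrite("pics/s1.png",cv2.resize(a[200:400,150:400],(750,600),interpolation=3))
a=cv2.imread("pics/side0.png");cv2.imwrite("pics/d1.png",cv2.resize(a[150:290,230:420],(800,590),interpolation=3))
for c,uv,z in [("scene",(343.9,251.4),.02),("side",(291.5,253),.02),("scene",(231.9,312.4),.025),("side",(319,190.9),.025),("scene",(325.6,321.5),.008),("scene",(256.3,240.4),.007),("side",(367.1,226.6),.007)]: print(c,uv,ray(cam(c),uv,z).round(3))
E
```

```text
scene (343.9, 251.4) [ 0.482 -0.027  0.02 ]
side (291.5, 253) [ 0.482 -0.039  0.02 ]
scene (231.9, 312.4) [0.526 0.224 0.025]
side (319, 190.9) [0.546 0.197 0.025]
scene (325.6, 321.5) [0.401 0.117 0.008]
scene (256.3, 240.4) [0.643 0.064 0.007]
side (367.1, 226.6) [0.64  0.065 0.007]
```

View pics/s1.png

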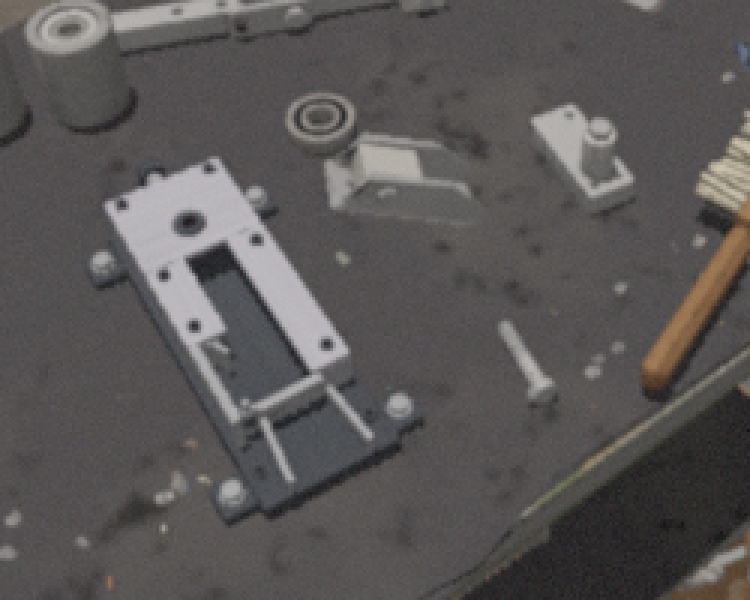

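View pics/d1.png

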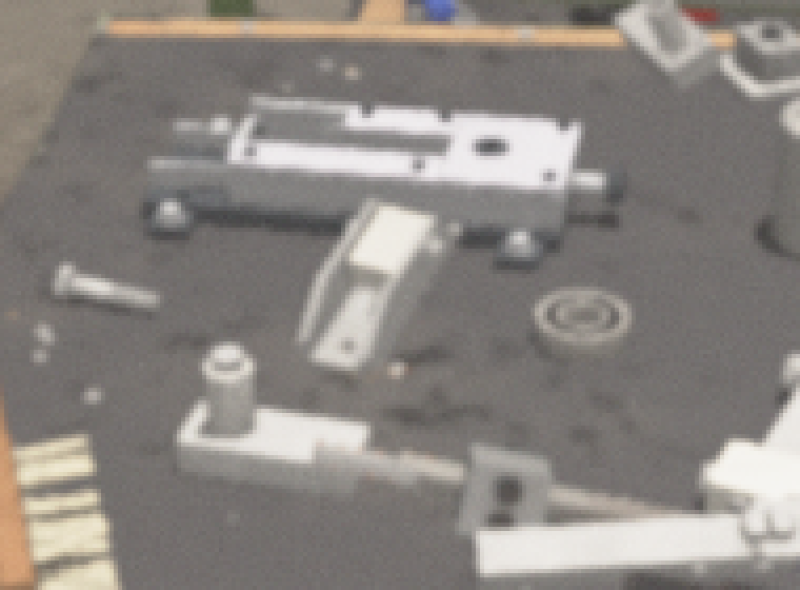

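The scene crop shows the jig with its mouth towards the robot and its hinge on the left. The block lies right of it, with the stub end near the robot (stub top at about pixel (350,241)). The bracket and bearing lie between the two, and the side view agrees.

Run:
```python
from h import *
C=cam("scene");D=cam("side")
s=lambda u,v:(150+u/3,200+v/3); d=lambda u,v:(230+u*190/800,150+v*140/590)
for n,c,uv,z in [("cov FL",C,s(107,207),.0385),("cov FR",C,s(218,158),.0385),("cov NR",C,s(350,352),.0385),("slot FL",C,s(188,255),.0385),("slot FR",C,s(228,240),.0385),
 ("stub",C,s(600,124),.051),("blk FL",C,s(533,120),.018),("blk F",C,s(572,106),.018),("blk N",C,s(632,180),.018),("blk NL",C,s(594,198),.018),
 ("cov FR side",D,d(568,185),.0385),("cov NR side",D,d(230,160),.0385),("slot end side",D,d(445,145),.0385),("stub side",D,d(229,352),.051),("blk NR",D,d(180,438),.018),("blk NL",D,d(200,403),.018),("blk FL",D,d(368,425),.018)]:
  print(n,ray(c,uv,z).round(3))
```

```text
cov FL [0.656 0.224 0.038]
cov FR [0.639 0.15  0.038]
cov NR [0.466 0.196 0.038]
slot FL [0.589 0.214 0.038]
slot FR [0.581 0.19  0.038]
stub [ 0.473 -0.032  0.051]
blk FL [ 0.529 -0.03   0.018]
blk F [ 0.519 -0.059  0.018]
blk N [ 0.444 -0.033  0.018]
blk NL [ 0.452 -0.004  0.018]
cov FR side [0.645 0.15  0.038]
cov NR side [0.468 0.192 0.038]
slot end side [0.584 0.2   0.038]
stub side [ 0.47  -0.018  0.051]
blk NR [ 0.446 -0.036  0.018]
blk NL [ 0.455 -0.009  0.018]
blk FL [ 0.531 -0.032  0.018]
```

```bash
python3 -m crank '[[[15,-16,0],[0,0,0]],[[25,-27,0],[0,0,0]],[[25,-27,0],[0,0,0]],[[25,-27,0],[0,0,0]],[[25,-27,0],[0,0,0]],[[25,-27,0],[0,0,0]],[[25,-27,0],[0,0,0]],[[25,-27,0],[0,0,0]],[[25,-27,0],[0,0,0]],[[25,-27,0],[0,0,0]]]' -0.3
python3 -m crank '[[[25,-27,0],[0,0,0]],[[25,-27,0],[0,0,0]],[[25,-27,0],[0,0,0]],[[25,-27,0],[0,0,0]],[[25,-27,0],[0,0,0]],[[25,-27,0],[0,0,0]],[[25,-27,0],[0,0,0]],[[16,-20,0],[0,0,0]],[[0,0,0],[0,0,6.8]],[[0,0,0],[0,0,6.8]]]'
```

```text
clock: 1.33
tcp_pos: [0.3417, -0.3052, 0.2381]
eef_rot: [0.0, 0.99, 0.143, 0.0]
force: [0.4, 0.0, 0.0]
opening: 0.0606
grip_force: 0.0
clock: 2.17
tcp_pos: [0.4657, -0.0498, 0.2379]
eef_rot: [-0.0, 1.0, 0.025, 0.0]
force: [-0.1, 0.3, -0.7]
opening: 0.0603
grip_force: 0.0
```

```bash
python3 -m crank '[[[0,0,15],[0,0,6.8]],[[0,0,15],[0,0,6.8]],[[0,0,15],[0,0,6.6]],[[-3,-24,10],[0,0,0]],[[0,0,0],[0,0,0]],[[0,0,0],[0,0,0]]]'
python3 - <<'E'
from h import *
s=observe(); C=cam("wrist",s); im=grab_frame("wrist"); cv2.imwrite("pics/w1.png",im[:,:,::-1])
print(s["tcp_pos"],s["eef_rot"])
for d in masks_of("wrist","drilled_block")[:2]:
    m=d["mask"].astype(np.uint8); print(d["confidence"],d["rect"],m.sum())
    c=max(cv2.findContours(m,0,1)[0],key=cv2.contourArea); r=cv2.minAreaRect(c); print(r)
E
```

```text
clock: 2.67
tcp_pos: [0.4692, -0.0271, 0.1824]
eef_rot: [-0.0, 0.989, -0.149, -0.0]
force: [0.4, 0.2, 1.1]
opening: 0.0604
grip_force: 0.0
[ 0.4692053  -0.02710342  0.18244773] [-2.08677975e-04  9.88872571e-01 -1.48764323e-01 -4.12421366e-04]
0.96 [302.2, 147.0, 346.8, 250.7] 4396
((323.7528381347656, 198.18490600585938), (44.783782958984375, 103.25028228759766), 2.4895527362823486)
```

View pics/w1.png

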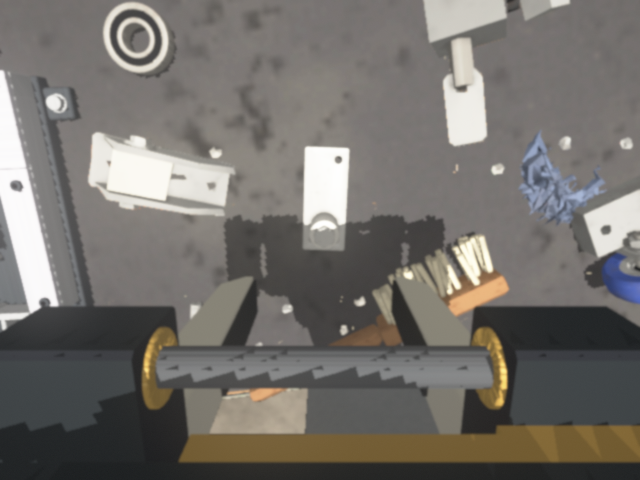

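The wrist view shows the block at (303–350, 147–250), nearly upright in the image, with the stub top at about (324,222). The brush lies lower right, clear of the fingers' spread.

Run:
```python
from h import *
s=observe(); C=cam("wrist",s); Rm=rot()
P=[ray(C,p,z) for p,z in [((307,147),.018),((350,148),.018),((345,250),.018),((303,250),.018),((324,222),.051)]]
P=np.array(P); print(P.round(4))
f=(P[0]+P[1])/2-(P[2]+P[3])/2; print("len",np.linalg.norm(f),"w",np.linalg.norm(P[1]-P[0]),np.linalg.norm(P[3]-P[2]),"yaw",np.degrees(np.arctan2(f[1],f[0])),"toolyaw",np.degrees(np.arctan2(Rm[1,0],Rm[0,0])))
e=f/np.linalg.norm(f); st=(P[2]+P[3])/2+e*.021; print("stub from rect",st.round(4))
print("tool shift stub direct",(Rm.T@(P[4]-s["tcp_pos"])*1000).round(1),"rect",(Rm.T@(st-s["tcp_pos"])*1000).round(1))
g=cv2.cvtColor(cv2.imread("pics/w1.png"),6)
```

```text
[[ 0.5307 -0.034   0.018 ]
 [ 0.5202 -0.0653  0.018 ]
 [ 0.443  -0.0384  0.018 ]
 [ 0.4532 -0.0055  0.018 ]
 [ 0.4775 -0.0311  0.051 ]]
len 0.08214670847194186 w 0.03304908326751428 0.03447524926719008 yaw -19.700325339935695 toolyaw -17.308145433038387
stub from rect [ 0.4679 -0.029   0.018 ]
tool shift stub direct [  8.1  -0.3 132.2] rect [ -1.8   0.6 165.2]
```

Run:
```python
from h import *
C=cam("wrist"); a=cv2.imread("pics/w1.png")[130:270,270:380]; cv2.imwrite("pics/w1c.png",cv2.resize(a,None,fx=4.2,fy=4.2,interpolation=2))
print(proj(C,[[.468,-.029,.018],[.468,-.029,.051],[.4755,-.0315,.018],[.4755,-.0315,.051]]))
```

```text
[[325.0360165  224.90297026]
 [325.14328264 234.98013864]
 [325.24040249 215.29113441]
 [325.37114568 224.37012344]]
```

View pics/w1c.png

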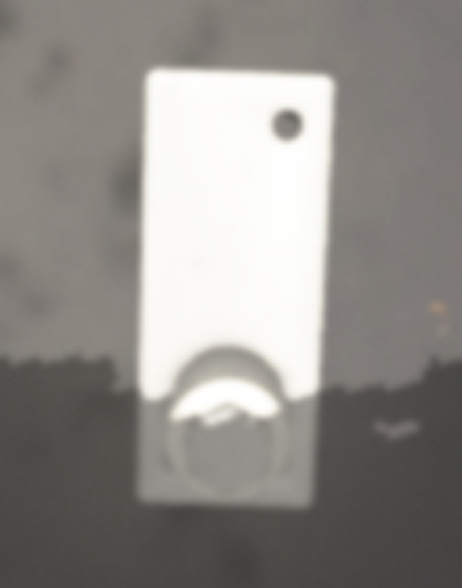

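```bash
python3 -m crank '[[[-2,0.6,25],[0,0,2.4]],[[0,0,35],[0,0,0]],[[0,0,35],[0,0,0]],[[0,0,25],[0,0,0]],[[0,0,10],[0,0,0]],[[0,0,0],[0,0,0]],[[0,0,0],[0,0,0]]]'
python3 -m crank '[[[0,0,0],[0,0,0]],[[0,0,0],[0,0,0]],[[0,0,0],[0,0,0]],[[0,0,0],[0,0,0]],[[0,0,0],[0,0,0]],[[0,0,0],[0,0,0]],[[0,0,0],[0,0,0]],[[0,0,0],[0,0,0]]]' 1 60
```

```text
clock: 3.35
tcp_pos: [0.4675, -0.0292, 0.0529]
eef_rot: [0.0, 0.985, -0.172, 0.0]
force: [-0.4, 1.7, 0.1]
opening: 0.0603
grip_force: 0.0
clock: 4.02
tcp_pos: [0.4675, -0.0277, 0.053]
eef_rot: [-0.0, 0.985, -0.171, 0.0]
force: [-0.5, 1.8, 2.8]
opening: 0.0211
grip_force: 60.0
```

```bash
python3 -m crank '[[[0,0,-10],[0,0,0]],[[0,0,-30],[0,0,0]],[[0,0,-35],[0,0,0]],[[0,0,-25],[0,0,0]],[[-10,-14,0],[0,0,0]],[[-19,-28,0],[0,0,0]],[[-19,-28,0],[0,0,0]],[[-19,-28,0],[0,0,0]],[[-19,-28,0],[0,0,0]],[[-19,-28,0],[0,0,0]]]'
python3 -m crank '[[[-19,-28,0],[0,0,0]],[[-19,-28,0],[0,0,0]],[[-12,-18,0],[0,0,0]],[[-7,-8,0],[0,0,-5.7]],[[0,0,0],[0,0,0]],[[0,0,0],[0,0,0]],[[0,0,0],[0,0,0]]]'
python3 - <<'E'
from h import *
s=observe(); C=cam("wrist",s); im=grab_frame("wrist"); cv2.imwrite("pics/w2.png",im[:,:,::-1]); print(s["tcp_pos"],s["eef_rot"],s["force"])
np.savez("w2.npz",K=C[0],M=C[1])
E
```

```text
clock: 4.85
tcp_pos: [0.4183, 0.1526, 0.1518]
eef_rot: [0.001, 0.985, -0.172, -0.001]
force: [0.5, 1.1, -4.7]
opening: 0.0211
grip_force: 60.0
clock: 5.43
tcp_pos: [0.3941, 0.2463, 0.152]
eef_rot: [0.001, 0.992, -0.124, -0.001]
force: [1.6, -0.7, -5.1]
opening: 0.0206
grip_force: 60.0
[0.3940685  0.24626414 0.15203579] [ 1.38435660e-03  9.92280536e-01 -1.24004108e-01 -6.34633829e-04] [ 1.55980571 -0.68299761 -5.14912841]
```

View pics/w2.png

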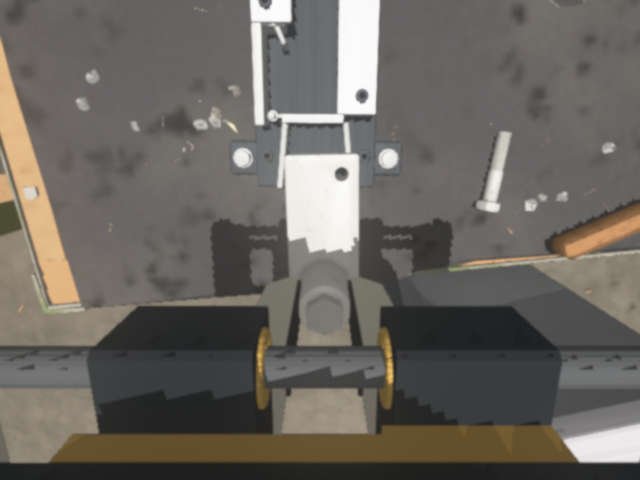

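Run:
```python
from h import *
a=cv2.imread("pics/w2.png")[0:200,220:420]; cv2.imwrite("pics/w2c.png",cv2.resize(a,(600,600),interpolation=2))
```

```text
(no output)
```

View pics/w2c.png

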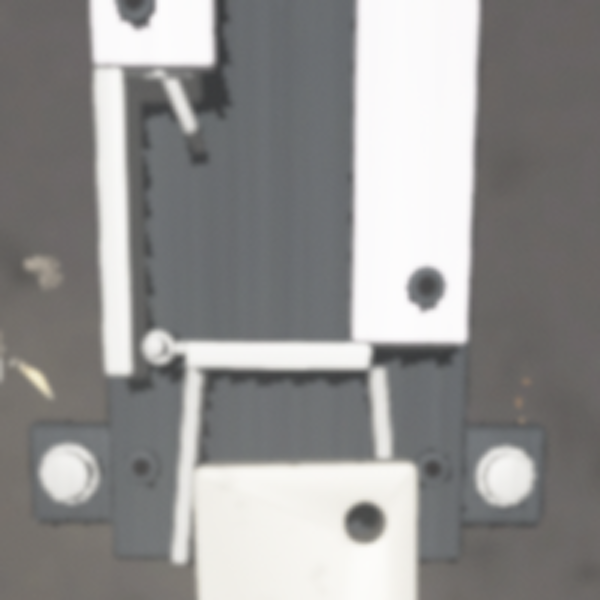

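```bash
cat > fit.py <<'E'
from h import *
from scipy.optimize import least_squares
f=np.load("w2.npz"); C=(f["K"],f["M"])
# u,v,z, jigx, jigy(None)
F=[(158,347,36,27,0),(352,338,38.5,-14,None),(357,3,38.5,-14,None),(215,3,38.5,14,None),(215,62,38.5,14,None),(110,555,12,42,48),(462,555,12,-42,48),(370,357,34,-18,0),(468,343,38.5,-42,None),(480,3,38.5,-42,None)]
W=[ray(C,(220+u/3,v/3),z/1000)*1000 for u,v,z,_,_ in F]
def res(p,full=False):
    c,s=np.cos(p[2]),np.sin(p[2]); out=[]
    for w,(u,v,z,X,Y) in zip(W,F):
        d=w[:2]-p[:2]; fx,fy=d@[c,s],d@[-s,c]   # feed dir=(c,s)=-jigy ; left=jigx
        out+= [fy-X, 0 if Y is None else -fx-Y]
    return np.array(out)
r=least_squares(res,[472,230,np.radians(-14)],loss="soft_l1"); p=r.x
print(p[:2],np.degrees(p[2])); print(res(p).reshape(-1,2).round(1).tolist())
s=observe(); t=s["tcp_pos"]*1000; c,sn=np.cos(p[2]),np.sin(p[2]); d=t[:2]-p[:2]
Rm=rot(); print("tcp depth",d@[c,sn],"jigx",d@[-sn,c],"toolyaw",np.degrees(np.arctan2(Rm[1,0],Rm[0,0])),"tool z",Rm[:,2])
# block top corners; height = tcp-.053+.018
zb=t[2]/1000-.053+.018
B=[ray(C,(220+u/3,v/3),zb)*1000 for u,v in [(197,464),(415,462)]]+[ray(C,q,zb)*1000 for q in [(288,245),(359,245)]]
for b in B: e=b[:2]-p[:2]; print("blk depth",(e@[c,sn]).round(1),"x",(e@[-sn,c]).round(1))
E
python3 fit.py
```

```text
[473.82885828 232.10193827] -14.580301710719526
[[-0.3, 0.3], [-0.2, 0.0], [-0.3, 0.0], [-0.5, 0.0], [-0.4, 0.0], [0.4, -0.6], [-0.4, -1.1], [-0.3, 2.0], [3.4, 0.0], [3.6, 0.0]]
tcp depth -80.43431900415811 jigx -6.344410357174094 toolyaw -14.271669512339022 tool z [-0.00104366 -0.0021596  -0.99999712]
blk depth -20.3 x 11.4
blk depth -19.8 x -21.3
blk depth -62.5 x 11.1
blk depth -62.3 x -22.8
```

```bash
python3 -m crank '[[[0,-5.8,10],[0,0,0.7]],[[0,0,25],[0,0,0]],[[0,0,25],[0,0,0]],[[0,0,15],[0,0,0]],[[0,0,5],[0,0,0]],[[0,0,0],[0,0,0]],[[0,0,0],[0,0,0]]]'
python3 fit.py | sed -n 3,3p
python3 - <<'E'
from h import *
f=np.load("w2.npz"); s=observe(); C=cam("wrist",s); im=grab_frame("wrist"); cv2.imwrite("pics/w3.png",im[:,:,::-1])
np.savez("w3.npz",K=C[0],M=C[1]); cv2.imwrite("pics/w3c.png",cv2.resize(im[0:330,200:440,::-1],None,fx=1.8,fy=1.8,interpolation=2)); print(s["force"],s["tcp_pos"])
E
```

```text
clock: 6.07
tcp_pos: [0.3962, 0.254, 0.0727]
eef_rot: [-0.0, 0.992, -0.129, 0.0]
force: [-0.5, -0.8, -5.2]
opening: 0.021
grip_force: 60.0
tcp depth -80.67555061985786 jigx 1.6120941578024832 toolyaw -14.791482741375496 tool z [ 3.59350352e-04 -5.90100325e-06 -9.99999935e-01]
[-0.46870089 -0.81365812 -5.23634092] [0.39615722 0.25397111 0.07273454]
```

View pics/w3c.png

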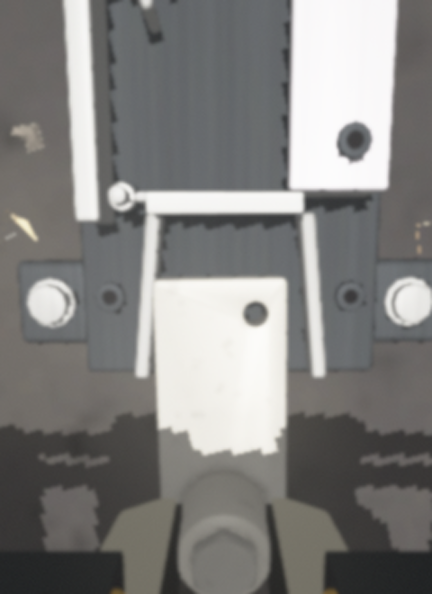

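```bash
sed -e 's/w2.npz/w3.npz/' -e 's#220+u/3,v/3#200+u/1.8,v/1.8#g' -e 's/^F=.*/F=[(122,196,36,27,0),(290,186,38.5,-14,None),(292,3,38.5,-14,None),(89,369,12,42,48),(372,369,12,-42,48),(303,203,34,-18,0)]/' -e 's/(197,464),(415,462)/(154,281),(288,281),(159,470),(288,470)/' -e 's/+\[ray(C,q.*$//' fit.py > fit3.py; python3 fit3.py
```

```text
[473.61357554 231.78518107] -14.669724798888252
[[-0.1, 0.1], [-0.1, 0.0], [0.3, 0.0], [-0.3, -0.6], [0.2, -0.5], [0.1, 1.7]]
tcp depth -80.54495133026364 jigx 1.8345424615158903 toolyaw -14.78541481431571 tool z [ 7.67110790e-04  1.63600951e-04 -9.99999692e-01]
blk depth -20.5 x 19.3
blk depth -20.6 x -14.2
blk depth -70.1 x 19.3
blk depth -70.2 x -15.2
```

```bash
python3 -m crank '[[[0,2.5,0],[0,0,0.4]],[[0,0,2],[0,0,0]],[[0,0,1],[0,0,0]],[[0,0,1],[0,0,0]],[[0,0,0],[0,0,0]],[[0,0,0],[0,0,0]]]'
python3 fit3.py|sed -n 3p
python3 -m crank '[[[0,0,1],[0,0,0]],[[0,0,0.5],[0,0,0]],[[0,0,0.5],[0,0,0]],[[0,0,0.3],[0,0,0]],[[0,0,0],[0,0,0]]]'
python3 fit3.py|sed -n 3p
```

```text
clock: 6.62
tcp_pos: [0.395, 0.2519, 0.0688]
eef_rot: [-0.0, 0.991, -0.131, 0.0]
force: [0.2, -0.3, -4.4]
opening: 0.0209
grip_force: 60.0
tcp depth -81.1153491098524 jigx -0.4751720125853324 toolyaw -15.103993730629782 tool z [ 2.54979504e-04  3.39022910e-04 -9.99999910e-01]
clock: 7.03
tcp_pos: [0.3949, 0.2517, 0.0663]
eef_rot: [0.0, 0.991, -0.131, -0.0]
force: [-0.7, 0.3, -5.7]
opening: 0.0208
grip_force: 60.0
tcp depth -81.19218594088021 jigx -0.6512176357932444 toolyaw -15.101486837905346 tool z [-1.47553659e-04 -4.66193162e-05 -9.99999988e-01]
```

```bash
python3 -m crank '[[[3,0,0.4],[0,0,0]],[[3,0,0.3],[0,0,0]],[[3,0,0],[0,0,0]],[[3,0,0],[0,0,0]],[[0,0,0],[0,0,0]]]'
python3 fit3.py|sed -n 3p
python3 -m crank '[[[2,0,0.2],[0,0,0]],[[2,0,0.2],[0,0,0]],[[2,0,0],[0,0,0]],[[0,0,0],[0,0,0]]]'
python3 fit3.py|sed -n 3p
```

```text
clock: 7.45
tcp_pos: [0.4078, 0.2483, 0.0658]
eef_rot: [-0.0, 0.991, -0.132, 0.001]
force: [0.2, 0.5, -4.6]
opening: 0.0207
grip_force: 60.0
tcp depth -67.89263454588647 jigx -0.6974978480111907 toolyaw -15.180227572982824 tool z [ 1.29387106e-03  2.91757606e-04 -9.99999120e-01]
clock: 7.78
tcp_pos: [0.413, 0.2469, 0.0654]
eef_rot: [-0.0, 0.991, -0.132, 0.0]
force: [-0.3, -0.3, -3.6]
opening: 0.0208
grip_force: 60.0
tcp depth -62.52150639061352 jigx -0.7012676034241718 toolyaw -15.128420557551541 tool z [ 7.88893108e-04  2.45173275e-04 -9.99999659e-01]
```

```bash
python3 -m crank '[[[1.5,0,0],[0,0,0]],[[2,0,0],[0,0,0]],[[2,0,0],[0,0,0]],[[2,0,0],[0,0,0]]]'
python3 -m crank '[[[2,0,0],[0,0,0]],[[3,0,0],[0,0,0]],[[3,0,0],[0,0,0]],[[3,0,0],[0,0,0]],[[3,0,0],[0,0,0]],[[0,0,0],[0,0,0]]]'
python3 fit3.py|sed -n 3p
```

```text
clock: 8.12
tcp_pos: [0.4176, 0.2455, 0.0652]
eef_rot: [0.0, 0.991, -0.131, -0.002]
force: [-5.4, 1.6, 0.1]
opening: 0.0208
grip_force: 60.0
clock: 8.62
tcp_pos: [0.4318, 0.2411, 0.0652]
eef_rot: [0.001, 0.991, -0.131, -0.001]
force: [-4.9, 1.1, -1.1]
opening: 0.0209
grip_force: 60.0
tcp depth -42.83411084880148 jigx -1.6125520282813908 toolyaw -15.110083192308522 tool z [-3.04264607e-03 -9.64651587e-04 -9.99994906e-01]
```

```bash
python3 -m crank '[[[3,-0.05,0],[0,0,0]],[[3,-0.05,0],[0,0,0]],[[3,-0.05,0],[0,0,0]],[[3,-0.05,0],[0,0,0]],[[3,-0.05,0],[0,0,0]],[[3,-0.05,0],[0,0,0]]]'
python3 fit3.py|sed -n 3p
python3 -m crank '[[[3,-0.05,0],[0,0,0]],[[3,-0.05,0],[0,0,0]],[[3,-0.05,0],[0,0,0]],[[3,-0.05,0],[0,0,0]],[[0,0,0],[0,0,0]]]'
python3 fit3.py|sed -n 3p
```

```text
clock: 9.12
tcp_pos: [0.4513, 0.2363, 0.0652]
eef_rot: [0.0, 0.991, -0.132, 0.0]
force: [-2.9, -1.5, -2.5]
opening: 0.0203
grip_force: 60.0
tcp depth -22.752483342246137 jigx -1.2697681572213522 toolyaw -15.160216216379114 tool z [ 5.07363799e-04 -5.85371541e-04 -9.99999700e-01]
clock: 9.53
tcp_pos: [0.4638, 0.2336, 0.0653]
eef_rot: [-0.0, 0.991, -0.132, 0.001]
force: [-0.4, -1.4, -4.8]
opening: 0.0208
grip_force: 60.0
tcp depth -9.93259154892209 jigx -0.7608724494967274 toolyaw -15.176075501316385 tool z [ 2.21033989e-03  1.10007017e-04 -9.99997551e-01]
```

```bash
python3 -m crank '[[[2,0,0],[0,0,0]],[[2,0,0],[0,0,0]],[[2,0,0],[0,0,0]],[[2,0,0],[0,0,0]],[[2,0,0],[0,0,0]]]'
python3 fit3.py|sed -n 3p
python3 -m crank '[[[2.5,-0.02,0],[0,0,0]],[[2.5,-0.02,0],[0,0,0]],[[2.5,-0.02,0],[0,0,0]],[[2.5,-0.02,0],[0,0,0]],[[2.5,-0.02,0],[0,0,0]],[[2.5,-0.02,0],[0,0,0]]]'
python3 fit3.py|sed -n 3p
```

```text
clock: 9.95
tcp_pos: [0.472, 0.2315, 0.0653]
eef_rot: [-0.0, 0.991, -0.131, 0.0]
force: [-1.3, -1.1, -3.1]
opening: 0.021
grip_force: 60.0
tcp depth -1.508669094394452 jigx -0.7013124584588937 toolyaw -15.096144519431576 tool z [ 1.62425920e-05  1.02366451e-04 -9.99999995e-01]
clock: 10.45
tcp_pos: [0.4866, 0.2276, 0.0653]
eef_rot: [-0.0, 0.991, -0.131, -0.0]
force: [-1.9, 0.1, -3.3]
opening: 0.0209
grip_force: 60.0
tcp depth 13.625496858747574 jigx -0.7566908431003315 toolyaw -15.111286353337803 tool z [-1.73343355e-05  4.33785671e-05 -9.99999999e-01]
```

```bash
python3 -m crank '[[[2.5,-0.02,0],[0,0,0]],[[2.5,-0.02,0],[0,0,0]],[[2.5,-0.02,0],[0,0,0]],[[2.5,-0.02,0],[0,0,0]],[[2.5,-0.02,0],[0,0,0]],[[2.5,-0.02,0],[0,0,0]],[[2.5,-0.02,0],[0,0,0]],[[2.5,-0.02,0],[0,0,0]]]'
python3 fit3.py|sed -n 3p
python3 -m crank '[[[2.5,-0.02,0],[0,0,0]],[[2.5,-0.02,0],[0,0,0]],[[2.5,-0.02,0],[0,0,0]],[[2.5,-0.02,0],[0,0,0]],[[2.5,-0.02,0],[0,0,0]],[[2.5,-0.02,0],[0,0,0]],[[2.5,-0.02,0],[0,0,0]],[[2.5,-0.02,0],[0,0,0]]]'
python3 fit3.py|sed -n 3p
```

```text
clock: 11.12
tcp_pos: [0.5059, 0.2226, 0.0653]
eef_rot: [-0.0, 0.991, -0.131, -0.0]
force: [-0.6, -0.2, -2.4]
opening: 0.0207
grip_force: 60.0
tcp depth 33.596026799735206 jigx -0.7283120038128177 toolyaw -15.102556004104917 tool z [-4.16841987e-06  4.44962856e-05 -9.99999999e-01]
clock: 11.78
tcp_pos: [0.5253, 0.2175, 0.0653]
eef_rot: [0.0, 0.991, -0.131, -0.0]
force: [-2.1, -1.2, -3.2]
opening: 0.0209
grip_force: 60.0
tcp depth 53.583676930273754 jigx -0.7495804065528123 toolyaw -15.101465361680335 tool z [-5.88905032e-05  7.19838231e-06 -9.99999998e-01]
```

```bash
python3 -m crank '[[[2,-0.02,0],[0,0,0]],[[2,-0.02,0],[0,0,0]],[[2,-0.02,0],[0,0,0]],[[2,0,0],[0,0,0]],[[1,0,0],[0,0,0]]]'
Z='x'; for i in 1 2; do python3 -m crank '[[[0.4,0,0],[0,0,0]],[[0.4,0,0],[0,0,0]],[[0.4,0,0],[0,0,0]],[[0.4,0,0],[0,0,0]],[[0.4,0,0],[0,0,0]],[[0.4,0,0],[0,0,0]],[[0.4,0,0],[0,0,0]],[[0.4,0,0],[0,0,0]]]' | grep -E "force:|pos"; done
python3 fit3.py|sed -n 3p
```

```text
clock: 12.2
tcp_pos: [0.5342, 0.2151, 0.0653]
eef_rot: [-0.0, 0.991, -0.132, 0.0]
force: [-0.6, -1.0, -3.2]
opening: 0.0207
grip_force: 60.0
tcp_pos: [0.5378, 0.2151, 0.0655]
force: [-0.7, -0.5, -4.2]
grip_force: 60.0
tcp_pos: [0.5399, 0.2136, 0.0653]
force: [-0.9, -0.5, -4.3]
grip_force: 60.0
tcp depth 68.75269200242182 jigx -0.7915873828848026 toolyaw -15.107321462909168 tool z [-3.30329863e-05  4.22134711e-05 -9.99999999e-01]
```

```bash
cat > ok.py <<'E'
from h import *
import sys
s=observe(); F=s["force"]; f=-F[:2]@[.9675,-.253]; print(s["tcp_pos"].round(4),F.round(1),"push",f.round(1)); sys.exit(f>5)
E
python3 -m crank '[[[0.4,0,0],[0,0,0]],[[0.4,0,0],[0,0,0]],[[0.4,0,0],[0,0,0]],[[0.4,0,0],[0,0,0]]]' >/dev/null; python3 ok.py &&
python3 -m crank '[[[0.4,0,0],[0,0,0]],[[0.4,0,0],[0,0,0]],[[0.4,0,0],[0,0,0]],[[0.4,0,0],[0,0,0]]]' >/dev/null; python3 ok.py &&
python3 -m crank '[[[0.4,0,0],[0,0,0]],[[0.4,0,0],[0,0,0]],[[0.4,0,0],[0,0,0]],[[0.4,0,0],[0,0,0]]]' >/dev/null; python3 ok.py &&
python3 -m crank '[[[0.4,0,0],[0,0,0]],[[0.4,0,0],[0,0,0]],[[0.4,0,0],[0,0,0]],[[0.4,0,0],[0,0,0]]]' >/dev/null; python3 ok.py &&
python3 -m crank '[[[0.4,0,0],[0,0,0]],[[0.4,0,0],[0,0,0]],[[0.4,0,0],[0,0,0]],[[0.4,0,0],[0,0,0]]]' >/dev/null; python3 ok.py
```

```text
[0.5415 0.2131 0.0653] [-1.1  0.4 -3.1] push 1.1
[0.5415 0.2131 0.0653] [-1.1  0.4 -3.1] push 1.1
[0.5415 0.2131 0.0653] [-1.1  0.4 -3.1] push 1.1
[0.5415 0.2131 0.0653] [-1.1  0.4 -3.1] push 1.1
[0.5415 0.2131 0.0653] [-1.1  0.4 -3.1] push 1.1False
False
False
False
False
```

```bash
sed -i 's/sys.exit(f>5)/sys.exit(int(f>5))/' ok.py
python3 -m crank '[[[0.4,0,0],[0,0,0]],[[0.4,0,0],[0,0,0]],[[0.4,0,0],[0,0,0]],[[0.4,0,0],[0,0,0]]]' >/dev/null; python3 ok.py &&
python3 -m crank '[[[0.4,0,0],[0,0,0]],[[0.4,0,0],[0,0,0]],[[0.4,0,0],[0,0,0]],[[0.4,0,0],[0,0,0]]]' >/dev/null; python3 ok.py &&
python3 -m crank '[[[0.4,0,0],[0,0,0]],[[0.4,0,0],[0,0,0]],[[0.4,0,0],[0,0,0]],[[0.4,0,0],[0,0,0]]]' >/dev/null; python3 ok.py &&
python3 -m crank '[[[0.4,0,0],[0,0,0]],[[0.4,0,0],[0,0,0]],[[0.4,0,0],[0,0,0]],[[0.4,0,0],[0,0,0]]]' >/dev/null; python3 ok.py &&
python3 -m crank '[[[0.4,0,0],[0,0,0]],[[0.4,0,0],[0,0,0]],[[0.4,0,0],[0,0,0]],[[0.4,0,0],[0,0,0]]]' >/dev/null; python3 ok.py
```

```text
[0.5431 0.2128 0.0653] [-0.9 -0.3 -3. ] push 0.8
[0.5446 0.2123 0.0653] [-0.7  0.3 -3.4] push 0.7
[0.5462 0.2119 0.0653] [-0.7 -0.3 -3.3] push 0.6
[0.5477 0.2115 0.0653] [-0.4 -0.5 -3.3] push 0.3
[0.5492 0.2111 0.0653] [ 0.6  0.3 -3.9] push -0.5
```

```bash
python3 -m crank '[[[0.4,0,0],[0,0,0]],[[0.4,0,0],[0,0,0]],[[0.4,0,0],[0,0,0]],[[0.4,0,0],[0,0,0]]]' >/dev/null; python3 ok.py &&
python3 -m crank '[[[0.4,0,0],[0,0,0]],[[0.4,0,0],[0,0,0]],[[0.4,0,0],[0,0,0]],[[0.4,0,0],[0,0,0]]]' >/dev/null; python3 ok.py &&
python3 -m crank '[[[0.4,0,0],[0,0,0]],[[0.4,0,0],[0,0,0]],[[0.4,0,0],[0,0,0]],[[0.4,0,0],[0,0,0]]]' >/dev/null; python3 ok.py &&
python3 -m crank '[[[0.4,0,0],[0,0,0]],[[0.4,0,0],[0,0,0]],[[0.4,0,0],[0,0,0]],[[0.4,0,0],[0,0,0]]]' >/dev/null; python3 ok.py &&
python3 -m crank '[[[0.4,0,0],[0,0,0]],[[0.4,0,0],[0,0,0]],[[0.4,0,0],[0,0,0]],[[0.4,0,0],[0,0,0]]]' >/dev/null; python3 ok.py &&
python3 -m crank '[[[0.4,0,0],[0,0,0]],[[0.4,0,0],[0,0,0]],[[0.4,0,0],[0,0,0]],[[0.4,0,0],[0,0,0]]]' >/dev/null; python3 ok.py &&
python3 -m crank '[[[0.4,0,0],[0,0,0]],[[0.4,0,0],[0,0,0]],[[0.4,0,0],[0,0,0]],[[0.4,0,0],[0,0,0]]]' >/dev/null; python3 ok.py; python3 fit3.py|sed -n 3p
```

```text
[0.5506 0.2107 0.0653] [-1.7  0.6 -3. ] push 1.8
[0.5522 0.2103 0.0653] [-1.4  0.8 -3.8] push 1.5
[0.5538 0.2099 0.0653] [-1.1  0.4 -2.3] push 1.1
[0.5551 0.2096 0.0653] [-1.5 -0.4 -1.9] push 1.4
[0.5551 0.2095 0.0652] [-6.9  2.5  0.4] push 7.3
[0.5551 0.2095 0.0652] [-6.9  2.5  0.4] push 7.3
[0.5551 0.2095 0.0652] [-6.9  2.5  0.4] push 7.3
tcp depth 84.47936644360293 jigx -0.8764168240113657 toolyaw -15.075520049867109 tool z [-3.71077648e-03  6.26370095e-05 -9.99993113e-01]
```

```bash
python3 -m crank '[[[0.4,0,0],[0,0,0]],[[0,0,0],[0,0,0]],[[0,0,0],[0,0,0]]]'; python3 ok.py
python3 - <<'E'
from h import *
im=grab_frame("side"); cv2.imwrite("pics/side2.png",im[:,:,::-1]); a=cv2.imread("pics/side0.png")
sl=(slice(165,225),slice(330,410))
cv2.imwrite("pics/pin.png",np.hstack([cv2.resize(x[sl],(400,300),interpolation=2) for x in (a,im[:,:,::-1])]))
E
```

```text
clock: 17.45
tcp_pos: [0.5552, 0.2096, 0.0652]
eef_rot: [0.0, 0.991, -0.131, -0.002]
force: [-6.5, 0.3, 0.5]
opening: 0.021
grip_force: 60.0
[0.5552 0.2096 0.0652] [-6.5  0.3  0.5] push 6.3
```

View pics/pin.png

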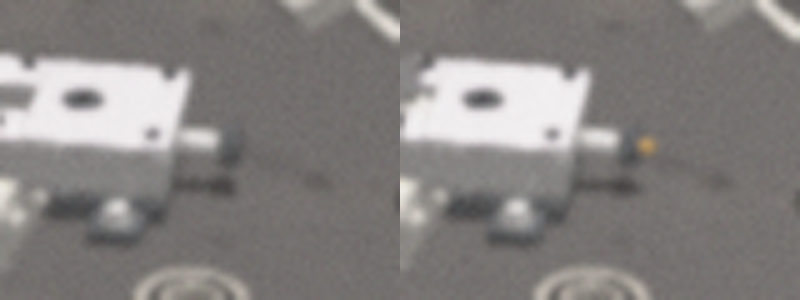

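The brass pin now stands out at the back of the knurled head (right half, at about (645,145)), so the block is home. I can let go.

```bash
python3 -m crank '[[[0,0,0],[0,0,0]],[[0,0,0],[0,0,0]],[[0,0,0],[0,0,0]],[[0,0,0],[0,0,0]],[[0,0,0],[0,0,0]],[[0,0,0],[0,0,0]]]' 0.1
python3 -m crank '[[[0,0,-5],[0,0,0]],[[0,0,-15],[0,0,0]],[[0,0,-25],[0,0,0]],[[0,0,-30],[0,0,0]],[[0,0,-30],[0,0,0]],[[-20,0,-15],[0,0,0]],[[-20,0,0],[0,0,0]],[[0,0,0],[0,0,0]],[[0,0,0],[0,0,0]]]'
python3 - <<'E'
from h import *
w=grab_frame("wrist")[:,:,::-1]; s=grab_frame("side")[:,:,::-1]
cv2.imwrite("pics/end.png",np.hstack([cv2.resize(w[0:400,160:480],(400,500)),cv2.resize(s[160:235,340:400],(400,500),interpolation=2)]))
E
```

```text
clock: 18.0
tcp_pos: [0.558, 0.2087, 0.0656]
eef_rot: [-0.0, 0.991, -0.132, 0.001]
force: [-0.5, -0.3, -0.0]
opening: 0.0418
grip_force: 0.0
clock: 18.75
tcp_pos: [0.5183, 0.2198, 0.1859]
eef_rot: [-0.0, 0.991, -0.131, 0.0]
force: [-0.8, 0.0, -1.1]
opening: 0.0421
grip_force: 0.0
```

View pics/end.png

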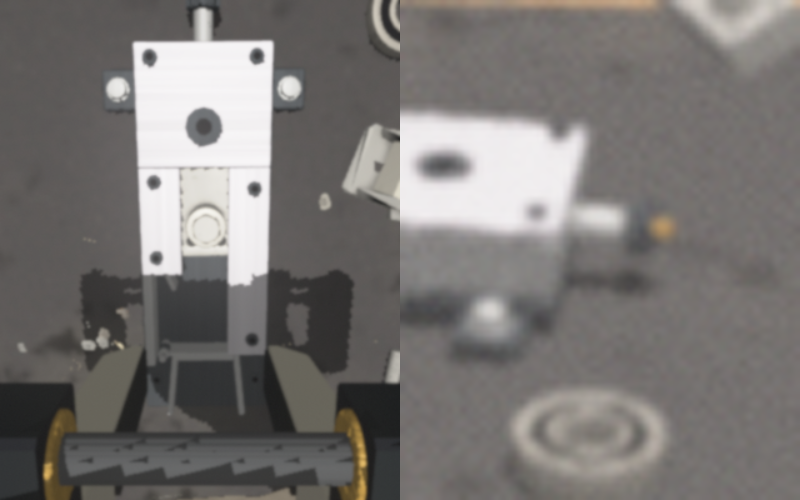

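The block sits in the nest with its stub at (206,225). The flap is shut across the mouth at row 350, and the pin still stands out at (662,228).

```bash
python3 -c "
from bench import *
print(close_job())"
```

```text
the job is handed in; nothing more can be done
None
```

The drilled block is home against the stop with the tell-tale pin standing out at the back and the flap shut behind it; the highest push I read was about 7 N, it took about 19 s, and the job is handed in.

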